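# Put two separation columns away in their tray compartments

## Robot

A 6-joint arm with a two-finger parallel gripper is mounted at the origin on a cart in front of the work surface, level with it; the furniture and walls round the work are solid. World frame = base frame: x ahead of the robot, y to its left, z up, the work surface at z = 0. Lengths are in mm, angles in rad, forces in N, time in s.
With the tool pointing down it reaches from about 350 to 975 mm from the base axis. Payload 7.1 kg.
Tool frame: the origin (TCP) lies between the finger pads; the fingertips stand 19 mm ahead of it and the grasp point (between the pads) is the TCP (ctrl.finger_overhang is the distance from the TCP to the fingertips, in mm); z points along the fingers, y is the line along which they close (so a half turn about z gives the same grasp; the last joint's range is limited). The gripper opens to 88 mm and grips with 3 to 60 N. Pads are 20 mm wide; open, the fingers measure 115 mm over their backs; the gripper's body (75 mm by 178 mm) begins 61 mm behind the grasp point.
Start: joints at [1.278, 0.423, 1.63, -0, 1.089, -0.019], TCP at [168.963, 601.711, 241.675] pointing down, gripper open.
Joint ranges: [-3, 3], [-0.9, 2.11], [0.09, 2.58], [-1.31, 4.45], [0.11, 2.69], [-2.54, 2.54]. Speed limits (rad/s): [2.39, 2.39, 3.01, 3.14, 3.14, 3.14].

## Interface

Orientations are given as a rotation vector (axis times angle).
In Python, from workcell import ctrl gives the robot as it stands. The module is installed in compiled form; this text tells all that it offers.
- The arm moves only by the tool arm_command, never from a script. Its argument "rows" is one flat list of numbers, 7 for each row, row after row: the turn, a rotation vector about the tool's x, y, z scaled (see below), then the shift along the tool's x, y, z scaled (see below), then the opening, from -1 (shut) to 1 (fully open). A call has 1 to 5 rows; each row is the pose to reach, as a shift and turn from the pose commanded when the call began, along the tool's axes at that moment, turning the shorter way round; what a row does not reach only later rows make up. The controller multiplies each number of a shift by 80 mm and each number of a turn by 180 degrees. A row lasts 1/10 s, in which the tool goes at most 50 mm and 8.59 degrees, less where a joint would pass 70% of its speed; a pose out of reach is approached as far as the arm can. A call with a number of a shift or a turn outside -1 to 1 is refused whole. A call with a gripper value outside its range is refused whole. The fingers move at their own pace and stop on an object; the grip force is fixed at half the most. Time passes only in rows, so rows that repeat a pose let the fingers close. It gives the time, the measured TCP pose, the force, the opening and the grip force at its end, in the units of the state.
- ctrl.get_obs(): the state, without advancing time (a new reading comes with each control period).
- ctrl.get_image(name): name is "side" or "top"; returns (picture, depth): 480x640x3 uint8, red, green, blue; 480x640 float32, mm along the optical axis (not along the pixel's ray), 0 where there is no reading.
- ctrl.camera_params(name): a dict with "camera_matrix" (3x3 intrinsics, pixels), "world_to_cam" (4x4, takes a point from world to camera coordinates). Camera axes: x right, y down, z forward; pixel columns grow to the right and rows downward; lengths in mm; the calibration is good to about 2 mm. A picture is of the moment at which its call begins. camera_params takes no time and is no camera call.
- ctrl.close_job(): hands the job in; it is judged then, once.
The state is a dict: "t": time; "qpos": joint angles; "qvel": joint speeds; "joint_torque": joint torques, N m; "ee_pos": TCP position; "orientation": TCP orientation; "ft_force": force on the tool from outside, world axes, zero at the start; "moment": the same for the moment, N m; "width": finger opening in mm; "grasp_force": force on a finger pad.
Only numpy, scipy, OpenCV 4.12 (cv2) and the standard library are available. Lean on these libraries where they do the work, as an engineer would, in place of code of your own. Each camera call takes 0.05 s, during which the arm holds its last target. There are 200 camera calls.

## Task

Two separation columns lie loose on the bench, a long one and a short one; the middle-sized one is already in the grey column tray. Put the two away: lay the long column in the tray's long empty compartment and the short column in the short empty compartment, each lengthwise and flat on the compartment's floor between its walls.

Things in the scene. Friction and masses are not known exactly. Their poses are not given: they have to be found in the camera images.
- long_column_mid (a point): Middle of the long loose steel column, on its axis, 7 mm above what it lies on. Tube 9.6 mm thick, a six-sided nut 16 mm wide and 14 mm high and a thin plug at each end; 167 mm long over all, 165 g. y runs along the column, both ends alike. Grip it across the bare tube (116 mm between the nuts) at its middle; the tube is 2 mm clear of the bench.
- short_column_mid (a point): Middle of the short loose column, on its axis, 7 mm above what it lies on: same tube and nuts, 92 mm long over all, 142 g, 43 mm of bare tube between the nuts. y runs along the column. (Pens and a syringe of like shape lie about.)
- long_compartment (a point): Centre of the cork-lined floor of the long empty compartment, 4 mm above the bench, in a fixed flat grey plastic tray, 208 x 204 mm. Inside 196 mm long along x, 42 mm wide along y; walls 6 mm thick, tops 12 mm above the floor. Both long walls are open down to the floor for 66 mm at mid-length, for the fingers. z is up.
- short_compartment (a point): Centre of the floor of the short empty compartment in the same tray, 4 mm above the bench. Inside 118 mm long along y, 42 mm wide along x; same walls, the long ones open for 60 mm at mid-length. At the tray's opposite side is the third compartment, 144 mm long, that holds the middle-sized column (117 mm, fixed).
Things that resemble listed ones, but are neither listed nor needed, are in the scene too. What is shaped like the part that bears long_column_mid but red is not meant.

How it is judged (in metres and radians):
At the end, for the whole second after the job is handed in: Each column lies flat on the floor of its own compartment: its middle within 15 mm across and 25 mm along of the compartment's centre, its axis within 11 degrees of the compartment's length, its mid point 2 to 11 mm above the floor (7 mm when flat); both stay there (x of long_column_mid in the frame of long_compartment between -0.025 and 0.025 m and y of long_column_mid in the frame of long_compartment between -0.015 and 0.015 m and z of long_column_mid in the frame of long_compartment between 0.002 and 0.011 m and angle between the y axis of long_column_mid and the x axis of long_compartment, either way round below 0.2 rad and y of short_column_mid in the frame of short_compartment between -0.025 and 0.025 m and x of short_column_mid in the frame of short_compartment between -0.015 and 0.015 m and z of short_column_mid in the frame of short_compartment between 0.002 and 0.011 m and angle between the y axis of short_column_mid and the y axis of short_compartment, either way round below 0.2 rad); the robot touches nothing.
It also fails if it takes over 64 s, if anything falls off the work surface, if the arm or the gripper's body presses on something with over 40 N, if the wrist force passes 120 N, or if a joint passes its speed limit or range.

## Working session

There is one attempt and no reset: what is moved stays moved. The work goes in short steps, Python scripts to look and compute and a tool call to move; the robot and the scene stay as the last step left them, time stands still between calls to the robot, and variables do not carry over. Pictures are saved under pics/ and viewed, at most 10 in all, crops included, and the job is handed in when it is done.

Besides the shell and the picture viewer there is one more tool, called after "Emit:" as name(argument=value, ...) on one line, values as JSON. arm_command: Moves the arm, as the interface text tells. Shifts and turns lie within -1 to 1; 1 stands for 80 mm of shift or 180 degrees of turn. Its arguments: {"type":"object","properties":{"rows":{"type":"array","items":{"type":"number"}}},"required":["rows"]}

```bash
mkdir -p pics
cat > h.py <<'E'
import numpy as np,cv2
from workcell import ctrl
from scipy.spatial.transform import Rotation as R
def snap(n,f):
    im,d=ctrl.get_image(n); cv2.imwrite('pics/'+f+'.png',im[:,:,::-1]); np.savez('pics/'+f+'.npz',im=im,d=d); return im,d
def ray(n,u,v,z):
    p=ctrl.camera_params(n);K=p["camera_matrix"];T=p["world_to_cam"]
    Rm,t=T[:3,:3],T[:3,3];c=-Rm.T@t;r=Rm.T@np.linalg.solve(K,[u,v,1.]);return c+r*(z-c[2])/r[2]
E
python3 - <<'E'
from h import *
for n in("top","side"):
    snap(n,n+"0");p=ctrl.camera_params(n);print(p["camera_matrix"],p["world_to_cam"])
o=ctrl.get_obs();print(o);print(R.from_rotvec(o["orientation"]).as_matrix().round(3))
E
```

```text
[[459.88005956   0.         321.56195998]
 [  0.         459.88005956 236.17429975]
 [  0.           0.           1.        ]] [[-1.58747245e-02 -9.99488959e-01 -2.77455211e-02  1.07229067e+02]
 [-9.82612367e-01  2.07285689e-02 -1.84508163e-01  5.40586596e+02]
 [ 1.84988997e-01  2.43340759e-02 -9.82439272e-01  1.20249429e+03]
 [ 0.00000000e+00  0.00000000e+00  0.00000000e+00  1.00000000e+00]]
[[442.35890647   0.         320.62692318]
 [  0.         442.35890647 241.58165174]
 [  0.           0.           1.        ]] [[-8.99486722e-01  4.36913910e-01  5.46553399e-03  4.26190825e+02]
 [ 3.89824551e-01  8.08067467e-01 -4.41660263e-01 -2.63550261e+02]
 [-1.97384033e-01 -3.95136943e-01 -8.97165726e-01  1.17458041e+03]
 [ 0.00000000e+00  0.00000000e+00  0.00000000e+00  1.00000000e+00]]
{'t': 0.1, 'qpos': array([ 1.27796515e+00,  4.23783992e-01,  1.63059351e+00, -4.43812015e-06,
        1.08862611e+00, -1.89702264e-02]), 'qvel': array([ 0.00145724, -0.00175567, -0.00327516,  0.00122687,  0.00167205,
       -0.00017716]), 'joint_torque': array([-2.32211937e-05, -5.45617318e+01, -2.74324715e+01,  6.44428516e-02,
        1.89601060e-02, -5.61217121e-05]), 'ee_pos': array([168.85212299, 601.26307705, 240.97508644]), 'orientation': array([-4.28804033e-01, -3.11197279e+00,  2.19026311e-03]), 'ft_force': array([-0.15583078, -0.39854017, -0.28163837]), 'moment': array([-0.00724642,  0.02658657, -0.02959874]), 'grasp_force': 0.0, 'width': 87.60698547849908}
[[-0.963  0.27  -0.   ]
 [ 0.27   0.963 -0.001]
 [ 0.    -0.001 -1.   ]]
```

View pics/top0.png

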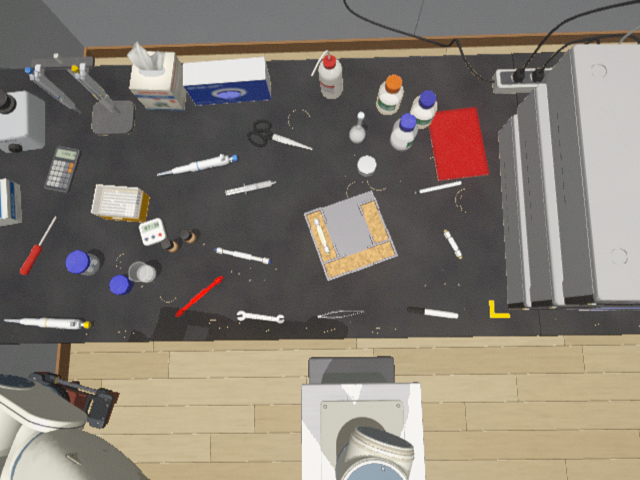

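View pics/side0.png

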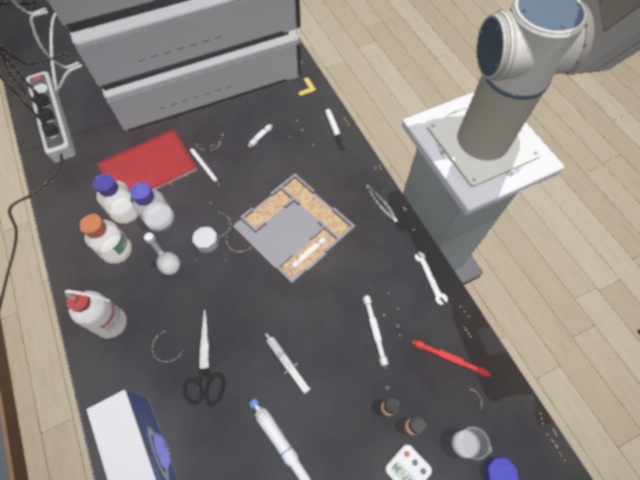

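Candidates in the top view:
- **Long column:** white tube with blue plugs at (242,256). Lookalikes are the red one (200,296), syringe (250,187), wrench (261,317) and pipette (200,165).
- **Short column:** the piece at (453,243). Lookalikes are the pens (440,187) and (433,313), plus the fixed middle column (321,236).

I choose (242,256) and (453,243), and check both in one crop.

```bash
cat > m.py <<'E'
from h import *
def seg(n,im,u,v,z,r,thr=110,sel=None):
    g=im.min(2).astype(np.uint8) if sel is None else sel
    m=(g>thr).astype(np.uint8); k=np.zeros_like(m); cv2.circle(k,(u,v),r,1,-1)
    m=cv2.morphologyEx(m&k,cv2.MORPH_CLOSE,np.ones((3,3)))
    c=max(cv2.findContours(m,0,2)[0],key=cv2.contourArea)
    pts=np.argwhere(cv2.drawContours(np.zeros_like(m),[c],-1,1,-1)>0)[:,::-1]
    P=np.array([ray(n,a,b,z)[:2] for a,b in pts])
    (cx,cy),(w,h),_=cv2.minAreaRect(P.astype(np.float32))
    mu=P.mean(0);_,_,V=np.linalg.svd(P-mu);d=V[0]
    s=(P-mu)@d; mid=mu+d*(s.max()+s.min())/2
    return mid.round(1),np.array([cx,cy]).round(1),np.degrees(np.arctan2(d[1],d[0])).round(1)%180,sorted([round(w),round(h)])
E
python3 - <<'E'
from m import *
t=np.load('pics/top0.npz')['im'];s=np.load('pics/side0.npz')['im']
for nm,a,b in(("long",(242,256,35),(376,331,42)),("short",(453,243,21),(260,135,17)),("midl",(321,236,22),(309,252,26))):
    for n,im,(u,v,r) in(("top",t,a),("side",s,b)):
        print(nm,n,*seg(n,im,u,v,11 if nm=="midl" else 8,r,150 if nm!="long" else 90))
def crop(im,x,y,w,h,k):return cv2.resize(im[y:y+h,x:x+w,::-1],(w*k,h*k),interpolation=2)
a=np.hstack([crop(t,205,225,75,60,4),crop(t,415,215,75,60,4)])
b=np.hstack([crop(s,340,290,75,85,4)[:340],crop(s,225,105,75,85,4)])
cv2.imwrite('pics/c1.png',np.vstack([a,b]))
cv2.imwrite('pics/c2.png',np.hstack([crop(t,295,180,110,110,3),crop(s,225,165,140,110,3)]))
E
```

```text
long top [501.7 325.4] [501.6 325.4] 76.4 [19, 160]
long side [500.2 319. ] [500.  319.1] 76.0 [21, 160]
short top [ 522.4 -267.2] [ 522.4 -267.2] 26.30000000000001 [16, 76]
short side [ 519.8 -272.5] [ 519.9 -272.6] 26.8 [19, 82]
midl top [562.4  63.2] [564.   60.5] 17.900000000000006 [41, 113]Traceback (most recent call last):
  File "<stdin>", line 5, in <module>
  File "m.py", line 8, in seg
    P=np.array([ray(n,a,b,z)[:2] for a,b in pts])
                ~~~^^^^^^^^^
  File "h.py", line 7, in ray
    p=ctrl.camera_params(n);K=p["camera_matrix"];T=p["world_to_cam"]
ValueError: time passes only in moves, steps and waits
```

```bash
python3 - <<'E'
s=open('h.py').read()
s=s.replace('def ray','import functools\ncp=functools.lru_cache(None)(ctrl.camera_params)\ndef ray').replace('p=ctrl.camera_params(n)','p=cp(n)')
open('h.py','w').write(s)
E
python3 - <<'E'
from m import *
t=np.load('pics/top0.npz')['im'];s=np.load('pics/side0.npz')['im']
def crop(im,x,y,w,h,k):return cv2.resize(im[y:y+h,x:x+w,::-1],(w*k,h*k),interpolation=2)
a=np.hstack([crop(t,205,225,75,60,5),crop(t,415,215,75,60,5)])
b=np.hstack([crop(t,295,180,110,110,3)[:300],crop(s,225,165,140,110,3)[:300]])
cv2.imwrite('pics/c1.png',np.vstack([a,b[:,:750]]))
for n,im in(("top",t),("side",s)):
    h=cv2.cvtColor(im,cv2.COLOR_RGB2HSV); m=cv2.inRange(h,(8,70,90),(28,255,255))
    m[:, :]=m&(cv2.rectangle(np.zeros_like(m),*(((300,188),(400,282)) if n=="top" else ((230,170),(360,285))),255,-1))
    m=cv2.morphologyEx(m,cv2.MORPH_CLOSE,np.ones((2,2)))
    for c in cv2.findContours(m,0,2)[0]:
        if cv2.contourArea(c)<80: continue
        P=np.float32([ray(n,*q[0],4)[:2] for q in c]);print(n,cv2.moments(c)['m10']//cv2.moments(c)['m00'],cv2.contourArea(c),cv2.minAreaRect(P))
for nm,a,b in(("long",(242,256,35),(376,331,42)),("short",(453,243,21),(260,135,17))):
    for n,im,(u,v,r) in(("top",t,a),("side",s,b)):
        print(nm,n,*seg(n,im,u,v,8,r,90,im.max(2)))
E
```

```text
top 360.0 957.5 ((480.97662353515625, -8.518539428710938), (42.3857307434082, 196.371337890625), 18.543458938598633)
top 322.0 670.5 ((550.9396362304688, 96.73747253417969), (143.63316345214844, 41.751277923583984), 18.70098304748535)
top 374.0 543.5 ((587.6974487304688, -53.79453659057617), (117.1825942993164, 42.71807861328125), 18.468639373779297)
side 309.0 793.0 ((549.2377319335938, 97.72567749023438), (137.9282684326172, 38.65909957885742), 18.576765060424805)
side 269.0 531.0 ((586.068115234375, -52.40829086303711), (112.37326049804688, 38.711978912353516), 18.421199798583984)
side 317.0 925.0 ((481.47344970703125, -8.317588806152344), (39.62850570678711, 190.58889770507812), 18.474868774414062)
long top [501.2 323.4] [501.1 323.4] 76.4 [20, 165]
long side [500.4 319.9] [500.4 319.9] 76.1 [21, 171]
short top [ 521.9 -267.4] [ 521.9 -267.4] 26.099999999999994 [21, 94]
short side [ 521.6 -271. ] [ 521.9 -271.5] 27.1 [27, 98]
```

View pics/c1.png

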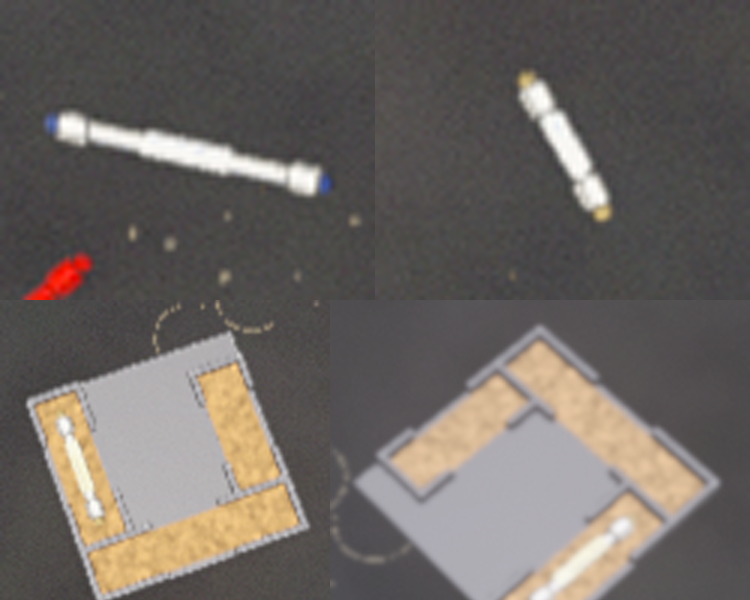

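The crop confirms both choices: the long column with blue plugs at (242,256), and the short one with plugs and nuts at (453,243). The empty compartments are at (360,255) and (374,222). I now move above the long column.

Emit:
arm_command(rows=[0,0,0,-0.99,-0.45,0,1,0,0,0,-0.99,-0.45,0,1,0,0,0,-0.99,-0.45,0,1])

```text
t: 0.4
ee_pos: [237.7, 543.0, 241.2]
orientation: [0.434, 3.111, -0.003]
ft_force: [-0.6, -1.1, 0.3]
width: 87.6
grasp_force: 0.0
```

Emit:
arm_command(rows=[0,0,0,-0.99,-0.45,0,1,0,0,0,-0.99,-0.45,0,1,0,0,0,-0.99,-0.45,0,1])

```text
t: 0.7
ee_pos: [304.0, 487.6, 241.5]
orientation: [0.434, 3.111, -0.002]
ft_force: [0.5, -0.6, -0.5]
width: 87.7
grasp_force: 0.0
```

Emit:
arm_command(rows=[0,0,0,-0.99,-0.45,0,1,0,0,0,-0.99,-0.45,0,1,0,0,0,-0.99,-0.45,0,1])

```text
t: 1.0
ee_pos: [370.2, 432.3, 241.6]
orientation: [0.433, 3.111, -0.0]
ft_force: [-1.0, 0.3, -0.0]
width: 87.6
grasp_force: 0.0
```

Emit:
arm_command(rows=[0,0,0,-0.99,-0.45,0,1,0,0,0,-0.99,-0.45,0,1,0,0,0,-0.99,-0.45,0,1])

```text
t: 1.3
ee_pos: [436.7, 376.8, 241.6]
orientation: [0.433, 3.111, 0.0]
ft_force: [-0.8, -0.3, -0.0]
width: 87.5
grasp_force: 0.0
```

Emit:
arm_command(rows=[0,0,0,-0.98,-0.45,0,1,0,0,0,-0.98,-0.45,0,1,0,0,0,-0.98,-0.45,0,1])

```text
t: 1.6
ee_pos: [502.4, 321.3, 241.6]
orientation: [0.432, 3.111, 0.001]
ft_force: [-0.7, 0.4, 0.4]
width: 88.1
grasp_force: 0.0
```

Emit:
arm_command(rows=[0,0,0.2,0,0,0,1,0,0,0.2,0,0,0,1,0,0,0.2,0,0,0,1,0,0,0.2,0,0,0,1,0,0,0.2,0,0,0,1])

```text
t: 2.1
ee_pos: [499.3, 323.5, 241.5]
orientation: [-1.371, -2.826, 0.0]
ft_force: [-0.4, -0.3, 1.2]
width: 87.8
grasp_force: 0.0
```

Emit:
arm_command(rows=[0,0,0.2,0,0,0,1,0,0,0.2,0,0,0,1,0,0,0.2,0,0,0,1,0,0,0.2,0,0,0,1,0,0,0.2,0,0,0,1])

```text
t: 2.6
ee_pos: [499.8, 322.8, 241.6]
orientation: [-2.175, -2.267, 0.0]
ft_force: [-0.7, 0.1, 0.7]
width: 88.0
grasp_force: 0.0
```

Emit:
arm_command(rows=[0,0,0.09,0,0,0.5,1,0,0,0.09,0,0,0.5,1,0,0,0.09,0,0,0.5,1,0,0,0.09,0,0,0.5,1])

```text
t: 3.0
ee_pos: [500.7, 322.3, 202.0]
orientation: [-2.467, -1.945, -0.001]
ft_force: [0.4, -0.7, 1.1]
width: 87.8
grasp_force: 0.0
```

```bash
cat > go.py <<'E'
import sys
from h import *
# target x y z yaw -> shift & turn in tool axes, scaled
def go(x,y,z,yaw):
    o=ctrl.get_obs();M=R.from_rotvec(o["orientation"]);A=M.as_matrix()
    yw=np.degrees(np.arctan2(A[1,0],A[0,0])); d=(yaw-yw+90)%180-90
    a=np.radians(yw+d);c,s=np.cos(a),np.sin(a); G=np.array([[c,s,0],[s,-c,0],[0,0,-1]])
    sh=A.T@(np.array([x,y,z])-o["ee_pos"])
    print("t",o["t"],"pos",o["ee_pos"].round(1),"yaw",yw.round(1),"turn",((M.inv()*R.from_matrix(G)).as_rotvec()/np.pi).round(3),"shift mm",sh.round(1),"scaled",(sh/80).round(3),"w",round(o["width"],1),"f",o["ft_force"].round(1),round(o["grasp_force"],1),"q6",o["qpos"][5].round(2))
go(*map(float,sys.argv[1:]))
E
python3 go.py 501 321.7 7 76.3
```

```text
t 3.0 pos [500.7 322.3 202. ] yaw 76.5 turn [ 0.    -0.     0.001] shift mm [ -0.6   0.3 195. ] scaled [-0.008  0.004  2.438] w 87.8 f [ 0.4 -0.7  1.1] 0.0 q6 0.79
```

Emit:
arm_command(rows=[0,0,0,0,0,0.98,1,0,0,0,0,0,0.98,1,0,0,0,0,0,0.98,1])

```text
t: 3.3
ee_pos: [498.8, 320.6, 120.5]
orientation: [-2.469, -1.941, 0.009]
ft_force: [0.2, -0.3, 0.7]
width: 87.6
grasp_force: 0.0
```

Emit:
arm_command(rows=[0,0,0,0,0,0.9,1,0,0,0,0,0,0.9,1,0,0,0,0,0,0.9,1])

```text
t: 3.6
ee_pos: [500.0, 321.3, 50.3]
orientation: [-2.471, -1.94, 0.005]
ft_force: [-0.3, -0.5, 0.2]
width: 87.7
grasp_force: 0.0
```

Emit:
arm_command(rows=[0,0,0,0,0,0.2,1,0,0,0,0,0,0.36,1,0,0,0,0,0,0.36,1])

```text
t: 3.9
ee_pos: [500.5, 321.4, 21.9]
orientation: [-2.473, -1.937, 0.001]
ft_force: [-0.0, 0.3, -0.4]
width: 87.7
grasp_force: 0.0
```

```bash
python3 go.py 501 321.7 21.5 76.3; python3 -c "
from h import *
im,d=snap('side','g1');cv2.imwrite('pics/g1c.png',cv2.resize(im[260:400,300:450,::-1],(600,560)))"
```

```text
t 3.9 pos [500.5 321.4  21.9] yaw 76.1 turn [-0.     0.    -0.001] shift mm [0.4 0.4 0.4] scaled [0.005 0.005 0.005] w 87.7 f [-0.   0.3 -0.4] 0.0 q6 0.79
```

View pics/g1c.png

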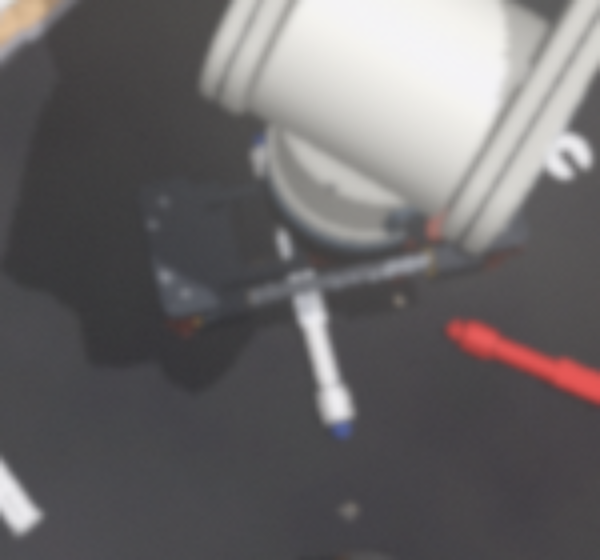

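The crop shows the column at about (315,300), running between the open fingers under the gripper. Now I close and lift.

Emit:
arm_command(rows=[0,0,0,0,0,0,-1,0,0,0,0,0,0,-1,0,0,0,0,0,0,-1,0,0,0,0,0,0,-1,0,0,0,0,0,0,-1])

```text
t: 4.45
ee_pos: [500.9, 321.6, 22.7]
orientation: [2.474, 1.937, 0.0]
ft_force: [0.0, -0.9, -0.4]
width: 51.4
grasp_force: 0.0
```

Emit:
arm_command(rows=[0,0,0,0,0,0,-1,0,0,0,0,0,0,-1,0,0,0,0,0,0,-1,0,0,0,0,0,0,-1,0,0,0,0,0,0,-1])

```text
t: 4.95
ee_pos: [500.8, 321.6, 22.5]
orientation: [2.474, 1.937, 0.0]
ft_force: [0.8, -1.1, 0.6]
width: 10.8
grasp_force: 0.6
```

Emit:
arm_command(rows=[0,0,0,0,0,-0.2,-1,0,0,0,0,0,-0.4,-1,0,0,0,0,0,-0.6,-1,0,0,0,0,0,-0.8,-1,0,0,0,0,0,-0.99,-1])

```text
t: 5.45
ee_pos: [501.1, 321.8, 103.8]
orientation: [2.474, 1.937, 0.002]
ft_force: [-0.9, 0.2, -1.0]
width: 8.7
grasp_force: 30.0
```

```bash
python3 go.py 481.2 -8.4 100 108.5
```

```text
t 5.45 pos [501.1 321.8 103.8] yaw 76.1 turn [ 0.   -0.   -0.18] shift mm [-325.3   59.9    3.5] scaled [-4.066  0.749  0.044] w 8.7 f [-0.9  0.2 -1. ] 30.0 q6 0.79
```

Emit:
arm_command(rows=[0,0,0,-0.4,0.07,0,-1,0,0,0,-0.81,0.15,0,-1,0,0,0,-0.81,0.15,0,-1])

```text
t: 5.75
ee_pos: [495.9, 252.8, 102.5]
orientation: [2.476, 1.934, -0.003]
ft_force: [-0.6, -0.2, -0.8]
width: 8.7
grasp_force: 30.0
```

Emit:
arm_command(rows=[0,0,0,-0.4,0.07,0,-1,0,0,0,-0.81,0.15,0,-1,0,0,0,-0.81,0.15,0,-1])

```text
t: 6.05
ee_pos: [492.3, 187.6, 102.2]
orientation: [-2.476, -1.934, 0.002]
ft_force: [-0.3, -0.1, -2.5]
width: 8.7
grasp_force: 30.0
```

Emit:
arm_command(rows=[0,0,0,-0.4,0.07,0,-1,0,0,0,-0.81,0.15,0,-1,0,0,0,-0.81,0.15,0,-1])

```text
t: 6.35
ee_pos: [488.9, 122.5, 102.1]
orientation: [2.476, 1.934, -0.001]
ft_force: [0.5, 0.1, -1.6]
width: 8.6
grasp_force: 30.0
```

Emit:
arm_command(rows=[0,0,0,-0.4,0.07,0,-1,0,0,0,-0.81,0.15,0,-1,0,0,0,-0.81,0.15,0,-1])

```text
t: 6.65
ee_pos: [485.5, 57.2, 102.1]
orientation: [2.476, 1.933, 0.0]
ft_force: [-0.0, 0.4, -1.6]
width: 8.5
grasp_force: 30.0
```

Emit:
arm_command(rows=[0,0,0,-0.4,0.07,0,-1,0,0,0,-0.81,0.15,0,-1,0,0,0,-0.81,0.15,0,-1])

```text
t: 6.95
ee_pos: [482.2, -8.4, 102.1]
orientation: [2.475, 1.933, 0.001]
ft_force: [0.2, 0.2, -1.4]
width: 8.7
grasp_force: 30.0
```

Emit:
arm_command(rows=[0,0,-0.18,0,0,0,-1,0,0,-0.18,0,0,0,-1,0,0,-0.18,0,0,0,-1,0,0,-0.18,0,0,0,-1,0,0,-0.18,0,0,0,-1])

```text
t: 7.45
ee_pos: [482.1, -5.8, 102.0]
orientation: [1.833, 2.551, 0.001]
ft_force: [0.0, 0.8, -1.6]
width: 8.8
grasp_force: 30.0
```

Emit:
arm_command(rows=[0,0,0,0,0,0.4,-1,0,0,0,0,0,0.7,-1,0,0,0,0,0,0.7,-1])

```text
t: 7.75
ee_pos: [479.9, -6.3, 43.7]
orientation: [-1.836, -2.545, 0.004]
ft_force: [-0.5, 0.0, -1.3]
width: 8.8
grasp_force: 30.0
```

```bash
python3 go.py 481.2 -8.4 26 108.5; python3 -c "
from h import *
im,d=snap('side','g2');im2,d=snap('top','g2t');cv2.imwrite('pics/g2c.png',np.hstack([cv2.resize(im[160:300,220:370,::-1],(375,350)),cv2.resize(im2[180:320,270:420,::-1],(375,350))]))"
```

```text
t 7.75 pos [479.9  -6.3  43.7] yaw 108.4 turn [-0.001 -0.001 -0.001] shift mm [-2.5  0.6 17.7] scaled [-0.031  0.008  0.221] w 8.8 f [-0.5  0.  -1.3] 30.0 q6 -0.36
```

View pics/g2c.png

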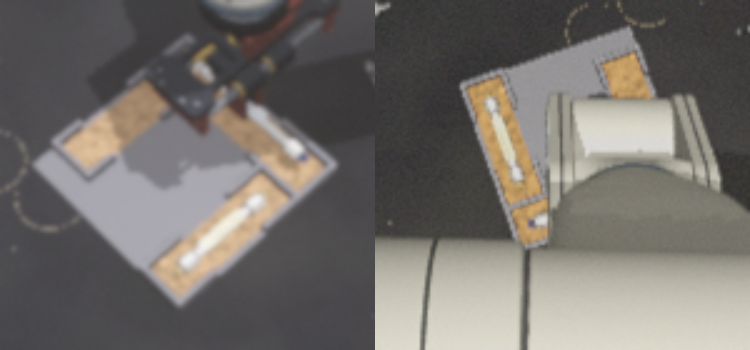

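The column hangs level, with its blue end visible over the long compartment at (300,155) in the left crop. Now I lower it and release.

Emit:
arm_command(rows=[0,0,0,-0.03,0,0.07,-1,0,0,0,-0.03,0,0.14,-1,0,0,0,-0.03,0,0.21,-1,0,0,0,-0.03,0,0.21,-1])

```text
t: 8.25
ee_pos: [481.7, -9.7, 28.5]
orientation: [-1.835, -2.549, 0.001]
ft_force: [-0.4, -1.4, -2.0]
width: 8.5
grasp_force: 30.0
```

```bash
python3 go.py 481.2 -8.4 26 108.5
```

```text
t 8.25 pos [481.7  -9.7  28.5] yaw 108.5 turn [-0. -0. -0.] shift mm [ 1.4 -0.1  2.5] scaled [ 0.018 -0.001  0.031] w 8.5 f [-0.4 -1.4 -2. ] 30.0 q6 -0.37
```

Emit:
arm_command(rows=[0,0,0,0,0,0.025,-1,0,0,0,0,0,0.025,-1,0,0,0,0,0,0.025,-0.4,0,0,0,0,0,0.025,-0.4,0,0,0,0,0,0.025,-0.4])

```text
t: 8.75
ee_pos: [482.1, -9.7, 26.9]
orientation: [1.835, 2.55, 0.0]
ft_force: [-0.7, -0.0, -0.1]
width: 25.9
grasp_force: 0.0
```

Emit:
arm_command(rows=[0,0,0,0,0,0,-0.4,0,0,0,0,0,-0.3,-0.4,0,0,0,0,0,-0.6,-0.4,0,0,0,0,0,-0.98,0,0,0,0,0,0,-0.98,1])

```text
t: 9.25
ee_pos: [484.2, -9.8, 108.2]
orientation: [1.832, 2.546, 0.005]
ft_force: [-0.0, 0.2, -0.2]
width: 39.0
grasp_force: 0.0
```

```bash
python3 go.py 521.8 -269.3 107 26.6
```

```text
t 9.25 pos [484.2  -9.8 108.2] yaw 108.5 turn [ 0.002 -0.001  0.455] shift mm [-258.1  -46.7    1.4] scaled [-3.226 -0.584  0.018] w 39.0 f [-0.   0.2 -0.2] 0.0 q6 -0.37
```

Emit:
arm_command(rows=[0,0,0,-0.81,-0.15,0,1,0,0,0,-0.81,-0.15,0,1,0,0,0,-0.81,-0.15,0,1])

```text
t: 9.55
ee_pos: [491.3, -76.5, 104.6]
orientation: [1.838, 2.547, -0.0]
ft_force: [-0.4, -0.1, -0.9]
width: 62.8
grasp_force: 0.0
```

Emit:
arm_command(rows=[0,0,0,-0.81,-0.15,0,1,0,0,0,-0.81,-0.15,0,1,0,0,0,-0.81,-0.15,0,1])

```text
t: 9.85
ee_pos: [500.4, -141.1, 104.7]
orientation: [-1.838, -2.547, 0.0]
ft_force: [-0.8, 0.3, -0.4]
width: 85.7
grasp_force: 0.0
```

Emit:
arm_command(rows=[0,0,0,-0.81,-0.15,0,1,0,0,0,-0.81,-0.15,0,1,0,0,0,-0.81,-0.15,0,1])

```text
t: 10.15
ee_pos: [509.7, -205.9, 104.9]
orientation: [-1.838, -2.548, -0.0]
ft_force: [-0.7, -0.1, 0.2]
width: 87.5
grasp_force: 0.0
```

Emit:
arm_command(rows=[0,0,0,-0.81,-0.15,0,1,0,0,0,-0.81,-0.15,0,1,0,0,0,-0.81,-0.15,0,1])

```text
t: 10.45
ee_pos: [518.9, -270.8, 105.0]
orientation: [-1.838, -2.548, -0.0]
ft_force: [0.4, 0.2, -0.9]
width: 87.8
grasp_force: 0.0
```

Emit:
arm_command(rows=[0,0,0.2,0,0,0,1,0,0,0.2,0,0,0,1,0,0,0.2,0,0,0,1,0,0,0.2,0,0,0,1,0,0,0.2,0,0,0,1])

```text
t: 10.95
ee_pos: [518.1, -268.3, 104.9]
orientation: [-2.533, -1.855, 0.001]
ft_force: [0.5, -0.2, -0.9]
width: 87.8
grasp_force: 0.0
```

Emit:
arm_command(rows=[0,0,0.2,0,0,0,1,0,0,0.2,0,0,0,1,0,0,0.2,0,0,0,1,0,0,0.2,0,0,0,1,0,0,0.2,0,0,0,1])

```text
t: 11.45
ee_pos: [518.4, -269.2, 105.1]
orientation: [-2.982, -0.985, 0.001]
ft_force: [0.3, -0.6, 0.0]
width: 88.0
grasp_force: 0.0
```

Emit:
arm_command(rows=[0,0,0.055,0,0,0,1,0,0,0.055,0,0,0,1,0,0,0.055,0,0,0,1])

```text
t: 11.75
ee_pos: [518.6, -270.1, 105.2]
orientation: [-3.055, -0.731, 0.001]
ft_force: [-0.4, 0.7, -0.2]
width: 88.1
grasp_force: 0.0
```

```bash
python3 go.py 521.8 -269.3 22 26.6; python3 -c "
from m import *
im,d=snap('side','g3');im2,d=snap('top','g3t');
t=np.load('pics/top0.npz')['im']
print(seg('top',im2,355,262,12,36,150),seg('side',im,317,205,12,40,150))
cv2.imwrite('pics/g3c.png',np.hstack([cv2.resize(im[100:300,200:370,::-1],(340,400)),cv2.resize(im2[180:320,290:440,::-1],(430,400))]))"
```

```text
t 11.75 pos [ 518.6 -270.1  105.2] yaw 26.9 turn [-0.     0.     0.002] shift mm [ 3.2  0.8 83.2] scaled [0.04 0.01 1.04] w 88.1 f [-0.4  0.7 -0.2] 0.0 q6 0.6
(array([528.6,  15.4]), array([539.6,  13.2]), np.float64(90.2), [73, 109]) (array([514.8,   3.8]), array([518. ,   6.6]), np.float64(106.7), [121, 201])
```

View pics/g3c.png

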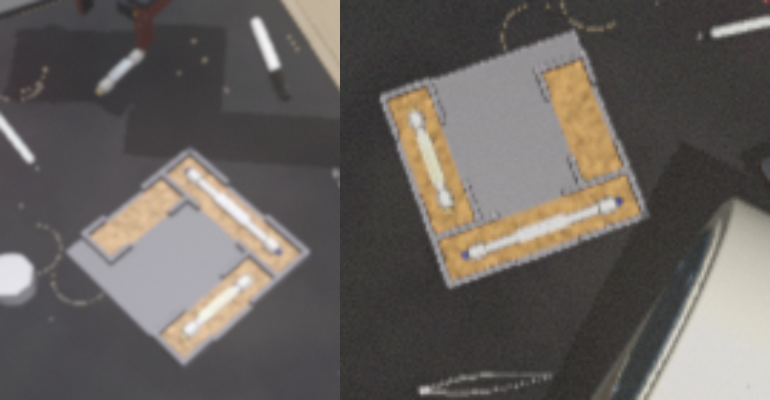

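The crop shows the long column centred in its compartment, ends at (465,255) and (618,203) on the right. Next I grasp the short column.

Emit:
arm_command(rows=[0,0,0,0.04,0.01,0.5,1,0,0,0,0.04,0.01,0.7,1,0,0,0,0.04,0.01,0.8,1])

```text
t: 12.15
ee_pos: [520.7, -269.2, 39.4]
orientation: [-3.054, -0.725, 0.004]
ft_force: [-0.4, -0.1, 1.1]
width: 87.6
grasp_force: 0.0
```

Emit:
arm_command(rows=[0,0,0,0,0,0.1,1,0,0,0,0,0,0.22,1,0,0,0,0,0,0.22,1])

```text
t: 12.45
ee_pos: [521.6, -269.8, 23.0]
orientation: [-3.056, -0.723, 0.001]
ft_force: [0.1, -0.1, -0.6]
width: 87.8
grasp_force: 0.0
```

```bash
python3 go.py 521.8 -269.3 22 26.6
```

```text
t 12.45 pos [ 521.6 -269.8   23. ] yaw 26.6 turn [-0.  0.  0.] shift mm [ 0.4 -0.3  1. ] scaled [ 0.005 -0.004  0.012] w 87.8 f [ 0.1 -0.1 -0.6] 0.0 q6 0.61
```

Emit:
arm_command(rows=[0,0,0,0,0,0,-1,0,0,0,0,0,0,-1,0,0,0,0,0,0,-1,0,0,0,0,0,0,-1,0,0,0,0,0,0,-1])

```text
t: 12.95
ee_pos: [522.1, -270.0, 24.0]
orientation: [3.057, 0.723, 0.001]
ft_force: [0.3, -0.2, 0.5]
width: 50.9
grasp_force: 0.0
```

Emit:
arm_command(rows=[0,0,0,0,0,0,-1,0,0,0,0,0,0,-1,0,0,0,0,0,0,-1,0,0,0,0,0,0,-1,0,0,0,0,0,0,-1])

```text
t: 13.45
ee_pos: [522.0, -269.9, 23.6]
orientation: [-3.057, -0.723, 0.0]
ft_force: [-0.4, 2.5, 2.0]
width: 11.2
grasp_force: 1.3
```

Emit:
arm_command(rows=[0,0,0,0,0,0,-1,0,0,0,0,0,-0.2,-1,0,0,0,0,0,-0.5,-1,0,0,0,0,0,-0.8,-1,0,0,0,0,0,-0.98,-1])

```text
t: 13.95
ee_pos: [522.7, -270.4, 104.6]
orientation: [3.056, 0.723, 0.003]
ft_force: [-0.1, -0.2, -1.6]
width: 8.8
grasp_force: 30.0
```

```bash
python3 go.py 586.9 -53.1 100 18.5
```

```text
t 13.95 pos [ 522.7 -270.4  104.6] yaw 26.6 turn [ 0.001 -0.     0.045] shift mm [ 154.7 -165.5    4.5] scaled [ 1.933 -2.069  0.056] w 8.8 f [-0.1 -0.2 -1.6] 30.0 q6 0.61
```

Emit:
arm_command(rows=[0,0,0,0.3,-0.35,0,-1,0,0,0,0.65,-0.69,0,-1,0,0,0,0.65,-0.69,0,-1,0,0,0,0.65,-0.69,0,-1])

```text
t: 14.35
ee_pos: [543.9, -196.7, 102.5]
orientation: [3.056, 0.726, 0.0]
ft_force: [-0.7, 0.1, -0.6]
width: 8.7
grasp_force: 30.0
```

Emit:
arm_command(rows=[0,0,0,0.3,-0.35,0,-1,0,0,0,0.65,-0.69,0,-1,0,0,0,0.65,-0.69,0,-1,0,0,0,0.65,-0.69,0,-1])

```text
t: 14.75
ee_pos: [565.5, -125.1, 102.1]
orientation: [3.057, 0.725, -0.001]
ft_force: [0.5, -1.0, -1.3]
width: 8.7
grasp_force: 30.0
```

Emit:
arm_command(rows=[0,0,0,0.3,-0.35,0,-1,0,0,0,0.63,-0.69,0,-1,0,0,0,0.63,-0.69,0,-1,0,0,0,0.63,-0.69,0,-1])

```text
t: 15.15
ee_pos: [585.7, -53.7, 102.0]
orientation: [3.057, 0.723, -0.001]
ft_force: [0.2, 0.7, -2.1]
width: 8.7
grasp_force: 30.0
```

Emit:
arm_command(rows=[0,0,0.045,0,0,0.3,-1,0,0,0.045,0,0,0.65,-1,0,0,0.045,0,0,0.65,-1,0,0,0.045,0,0,0.65,-1])

```text
t: 15.55
ee_pos: [585.2, -54.2, 49.9]
orientation: [-3.101, -0.503, 0.003]
ft_force: [0.3, -1.0, -1.7]
width: 8.5
grasp_force: 30.0
```

```bash
python3 go.py 586.9 -53.1 27.5 18.5; python3 -c "
from h import *
im,d=snap('side','g4');im2,d=snap('top','g4t');cv2.imwrite('pics/g4c.png',np.hstack([cv2.resize(im[130:290,200:370,::-1],(425,400)),cv2.resize(im2[180:300,300:420,::-1],(360,400))]))"
```

```text
t 15.55 pos [585.2 -54.2  49.9] yaw 18.4 turn [-0.  0. -0.] shift mm [ 2.  -0.5 22.4] scaled [ 0.025 -0.006  0.28 ] w 8.5 f [ 0.3 -1.  -1.7] 30.0 q6 1.14
```

View pics/g4c.png

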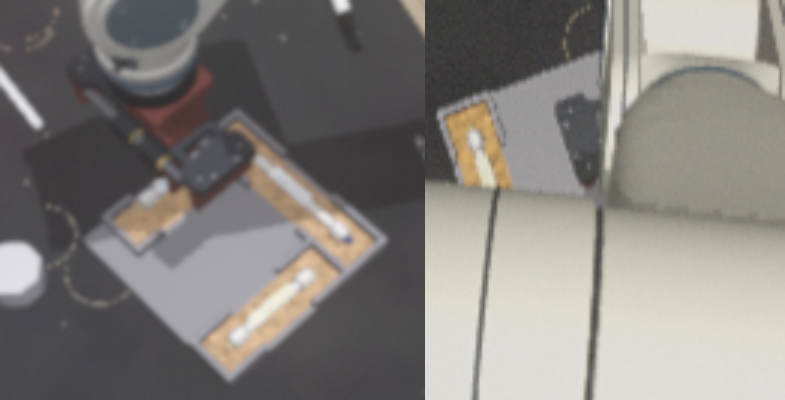

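The short column's end is visible at (155,190) over its compartment; the offset fits its remaining height. I lower it and release.

Emit:
arm_command(rows=[0,0,0,0.02,0,0.1,-1,0,0,0,0.02,0,0.18,-1,0,0,0,0.02,0,0.24,-1,0,0,0,0.02,0,0.27,-1,0,0,0,0.02,0,0.27,-1])

```text
t: 16.15
ee_pos: [587.2, -52.1, 28.0]
orientation: [-3.1, -0.506, 0.001]
ft_force: [0.7, -0.4, -2.0]
width: 8.8
grasp_force: 30.0
```

```bash
python3 go.py 586.9 -53.1 27.5 18.5
```

```text
t 16.15 pos [587.2 -52.1  28. ] yaw 18.5 turn [-0.  0.  0.] shift mm [-0.6  0.8  0.5] scaled [-0.007  0.01   0.007] w 8.8 f [ 0.7 -0.4 -2. ] 30.0 q6 1.14
```

Release, rise, and move aside for a final look.

Emit:
arm_command(rows=[0,0,0,0,0,0.005,-1,0,0,0,0,0,0.005,-0.4,0,0,0,0,0,0.005,-0.4,0,0,0,0,0,0.005,-0.4,0,0,0,0,0,0.005,-0.4])

```text
t: 16.65
ee_pos: [587.6, -52.3, 28.3]
orientation: [3.101, 0.505, 0.001]
ft_force: [0.4, 0.8, -1.1]
width: 26.2
grasp_force: 0.0
```

Emit:
arm_command(rows=[0,0,0,0,0,-0.2,-0.4,0,0,0,0,0,-0.5,-0.4,0,0,0,0,0,-0.8,-0.4,0,0,0,0,0,-0.98,-0.4])

```text
t: 17.05
ee_pos: [588.4, -52.3, 109.3]
orientation: [3.1, 0.505, 0.004]
ft_force: [0.5, 0.2, 0.4]
width: 26.2
grasp_force: 0.0
```

Emit:
arm_command(rows=[0,0,0,0,0.99,-0.5,-0.4,0,0,0,0,0.99,-0.5,-0.4,0,0,0,0,0.99,-0.5,-0.4])

```text
t: 17.35
ee_pos: [615.7, -131.1, 150.3]
orientation: [3.098, 0.5, 0.011]
ft_force: [0.6, -0.2, 0.4]
width: 26.4
grasp_force: 0.0
```

Emit:
arm_command(rows=[0,0,0,-0.3,0.99,0,-0.4,0,0,0,-0.3,0.99,0,-0.4,0,0,0,-0.3,0.99,0,-0.4])

```text
t: 17.65
ee_pos: [614.6, -213.0, 146.5]
orientation: [3.101, 0.5, 0.0]
ft_force: [-0.3, -0.0, -0.3]
width: 26.4
grasp_force: 0.0
```

Emit:
arm_command(rows=[0,0,0,-0.3,0.99,0,-0.4,0,0,0,-0.3,0.99,0,-0.4,0,0,0,-0.3,0.99,0,-0.4,0,0,0,-0.3,0.99,0,-0.4])

```text
t: 18.05
ee_pos: [616.7, -291.8, 146.0]
orientation: [-3.1, -0.504, 0.002]
ft_force: [-1.4, 0.2, -0.6]
width: 26.4
grasp_force: 0.0
```

```bash
python3 -c "
from h import *
im,d=snap('side','g5');im2,d=snap('top','g5t');cv2.imwrite('pics/g5c.png',np.hstack([cv2.resize(im[160:290,220:360,::-1],(420,390)),cv2.resize(im2[180:290,295:405,::-1],(380,390))]))"
```

```text
(no output)
```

View pics/g5c.png

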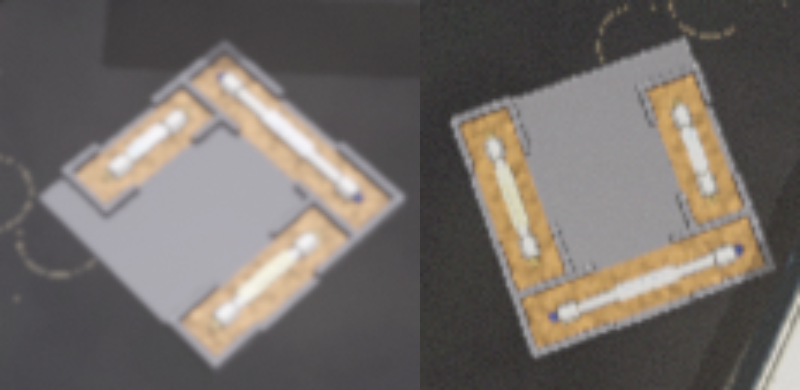

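Both columns lie centred and lengthwise: the long at (650,280) and the short at (695,150) in the right-hand crop. I'm handing the job in.

```bash
python3 -c "
from workcell import ctrl
print(ctrl.close_job())"
```

```text
the job is handed in; nothing more can be done
None
```

I laid the long and short columns in their tray compartments and handed the job in at about 18 s; the last picture shows both centred and lengthwise, though hand-in returned no verdict.

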